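# Find the high side of a cocked bat by touch and press it home

### The arm

A 6-joint arm with a two-finger parallel gripper is mounted at the origin on the work surface. World frame = base frame: x ahead of the robot, y to its left, z up, the work surface at z = 0. Lengths are in mm, angles in rad, forces in N, time in s.
With the tool pointing down it reaches from about 350 to 775 mm from the base axis. Payload 7.3 kg.
Tool frame: the origin (TCP) lies on the front face of the gripper's body, between the roots of the fingers; the fingertips stand 66 mm ahead of it and the grasp point (between the pads) lies 47 mm ahead of it (bot.tcp_to_grasp is the z of the grasp point in the tool frame, in mm); z points along the fingers, y is the direction in which the jaws open and shut (so a half turn about z gives the same grasp; the last joint's range is limited). The gripper opens to 92 mm and grips with 3 to 60 N. Pads are 19 mm wide; open, the fingers measure 130 mm over their backs; the gripper's body (75 mm by 190 mm) begins 47 mm behind the grasp point.
Start: joints at [1.041, 0.342, 1.524, -0, 1.275, -0.146], TCP at [196.569, 486.826, 292.241] pointing down, gripper open.
Joint ranges: [-2.53, 2.53], [-0.77, 2.02], [0.04, 2.7], [-1, 4.14], [0.28, 2.66], [-3.11, 3.11]. Speed limits (rad/s): [2.57, 2.57, 3.14, 3.14, 3.14, 3.14].

### API

Orientations are given as [roll, pitch, yaw] about the fixed x, y, z axes, in that order (R = Rz(yaw) Ry(pitch) Rx(roll)).
In Python, from plant import bot gives the robot as it stands.
- The arm moves only by the tool carry_out, never from a script. Its argument "deltas" is a list that holds one entry, the list of rows, each a list of 4 numbers: the shift along the tool's x, y, z in mm, then the turn about the tool's z in units of 5 degrees (1.0 is 5 degrees). A call has 1 to 20 rows; each row is the pose to reach, as a shift and turn from the pose commanded when the call began, along the tool's axes at that moment; what a row does not reach only later rows make up. A row lasts 1/10 s, in which the tool goes at most 50 mm and 8.59 degrees, less where a joint would pass 70% of its speed; a pose out of reach is approached as far as the arm can. A call with a gripper value outside its range is refused whole. "fingers" is the finger opening in mm, from 0 to 91.8, set as the call begins (left out, the last holds). The fingers move at their own pace and stop on an object; the grip force is fixed at half the most. Time passes only in rows, so rows that repeat a pose let the fingers close. It gives the time, the measured TCP pose, the force and the opening at its end, in the units of the state.
- bot.get_obs(): the state, without advancing time (a new reading comes with each control period).
- bot.capture(name): name is "scene" or "top" or "wrist"; returns (picture, depth): 420x560x3 uint8, blue, green, red; 420x560 float32, mm along the optical axis (not along the pixel's ray), 0 where there is no reading.
- bot.camera_model(name): a dict with "K" (3x3 intrinsics, pixels), "camera_from_world" (4x4, takes a point from world to camera coordinates). Camera axes: x right, y down, z forward; pixel columns grow to the right and rows downward; lengths in mm; the calibration is good to about 2 mm. The wrist camera is an equidistant fisheye: a pixel r from the principal point sees the ray r / f radians off the axis. A picture is of the moment at which its call begins: read the wrist's pose just before it. camera_model takes no time and is no camera call; for the wrist camera it gives the pose at the moment of the call.
- bot.close_job(): hands the job in, once; it reports no verdict.
The state is a dict: "time": time; "joint_positions": joint angles; "dq": joint speeds; "tau": joint torques, N m; "tool_pos": TCP position; "tcp_rot": TCP orientation; "contact_force": force on the tool from outside, world axes, zero at the start; "moment": the same for the moment, N m; "grip_width": finger opening in mm.
Only numpy, scipy, OpenCV 4.12 (cv2) and the standard library are available. Lean on these libraries where they do the work, as an engineer would, in place of code of your own. Each camera call takes 0.05 s, during which the arm holds its last target. There are 200 camera calls.

### The job

The plaster bat on the banding wheel sits cocked, with one side of its rim standing a few millimetres high. Take the red-handled probe from the tool block, touch its tip lightly at points spread round the rim to feel which side is high, then press that high side down with the probe, firmly but without cracking the plaster, until the bat sits fully home and level. Press hard nowhere else, keep hand and arm off the bat, put the probe back upright in its hole and leave everything else where it stands.

Things in the scene. Friction and masses are not known exactly. Their poses are not given: they have to be found in the camera images.
- wheel: Dark steel banding-wheel foot, fixed; origin on the table on the wheel's axis, z up. It carries an aluminium head (210 mm across) and on that a pale round plaster bat, 240 mm in diameter and 18 mm thick. Neither head nor bat spins.
- bat_centre (a point): Point fixed to the foot, on the axis, where the middle of the bat's top face is (115 mm above the table); it does not show the tilt. The bat is cocked about a level line through its middle: at the rim (radius 120 mm) one side stands 2 to 4 mm above this height, the opposite side as much below. The high side may face any way.
- mount (a point): Point on the axis in the rubber mount below the head, 71 mm above the table. The mount gives: the whole bat sinks about 1 mm for each 4 N of push anywhere, and comes back. To crack the plaster takes more than 22 N. Outside the high third of the rim (60 degrees either side of the high spot) keep touches under 8 N.
- pins (a point): Point on the axis at the bat's underside (97 mm up). Stiff pins hold the tilt against light touches. Pressed 105 mm out on the high side the bat starts to turn down at about 10 N (more if off to one side or further in) and stops at level, where the force climbs; it then stays. 16 to 18 N at the high spot surely brings it home. Over 9 N on the low side cocks it further.
- probe: The probe, loose, 0.06 to 0.12 kg: a 10 mm steel shank with a 12 mm ball tip below and a round red handle above. Origin at the lowest point of the tip, z along the probe up to the handle's end at 150 mm. The shank runs to 50 mm; there a 26 mm wide shoulder rests on the block's top; the 22 mm thick part of the handle to grip runs from 66 to 142 mm. It stands in either of the block's two holes.
- block: Fixed wooden tool block, 90 mm (its x) by 160 mm (its y) by 60 mm high, origin at the centre of its underside. Two holes, 17 mm wide and 54 mm deep, in the top at y = -40 and +40 mm, x = 0. One holds the probe, the other the loop tool. The probe stands home with its tip 10 mm above the table; it may go back in the hole that it came from.
- looptool: Loose loop tool with a pale wooden handle and brass loop, 132 mm long, 22 mm thick, standing in the block's other hole, its top 82 mm above the block; origin at its foot. Leave it alone.
- bowl: Loose terracotta bowl, 140 mm wide, 55 mm high; bystander.
- mug: Loose blue mug, 80 mm wide, 90 mm high; bystander.
- jar: Loose amber glass jar, 70 mm wide, 90 mm high; bystander.
- vase: Loose terracotta vase, 92 mm wide, 110 mm high; bystander.
- rib: Loose wooden rib lying flat, 110 by 55 by 8 mm; bystander.
- spatula: Loose spatula lying on the table; bystander.
- brush: Loose brush lying on the table; bystander.
There are look-alikes about, which are no part of the job. Leave any pink look-alike of the wheel alone. There is more than one size of the probe; the one meant has the size given above.

How it is judged:
By the outcome, as a careful person would: the job done as asked, in the order asked, and still so for the second after the job is handed in, with the robot touching nothing.
It also fails if it takes over 72 s, if anything falls off the work surface, if the arm or the gripper's body presses on something with over 40 N, if the wrist force passes 120 N, or if a joint passes its speed limit or range.

## Working session

There is one attempt and no reset: what is moved stays moved. The work goes in short steps, Python scripts to look and compute and a tool call to move; the robot and the scene stay as the last step left them, time stands still between calls to the robot, and variables do not carry over. Pictures are saved under pics/ and viewed, about 8 in all and at most 12, crops included, and the job is handed in when it is done.

Besides the shell and the picture viewer there is one more tool, called after "Request:" by a JSON object that holds its "api" and its "payload", one argument or row to a line. carry_out: Moves the arm, as the interface text tells. Its arguments: {"type":"object","properties":{"deltas":{"type":"array","items":{"type":"array","items":{"type":"array","items":{"type":"number"}}}},"fingers":{"type":"number"}},"required":["deltas"]}

```bash
mkdir -p pics; cat > h.py <<'E'
import numpy as np, cv2
from plant import bot
def cap(n):
    m=bot.camera_model(n); p,d=bot.capture(n); return p,d,np.array(m["K"]),np.array(m["camera_from_world"])
def world(u,v,z,K,T):  # pinhole ray onto plane z
    r=np.linalg.inv(K)@np.array([u,v,1.]); Ti=np.linalg.inv(T); d=Ti[:3,:3]@r; o=Ti[:3,3]
    return o+d*(z-o[2])/d[2]
def pts(d,K,T):
    v,u=np.mgrid[:d.shape[0],:d.shape[1]]
    c=np.stack([(u-K[0,2])/K[0,0]*d,(v-K[1,2])/K[1,1]*d,d],-1)
    Ti=np.linalg.inv(T); return c@Ti[:3,:3].T+Ti[:3,3]
E
python3 - <<'E'
from h import *
print(bot.get_obs())
for n in("scene","top"):
    p,d,K,T=cap(n); cv2.imwrite(f"pics/{n}.png",p); np.savez(f"{n}.npz",p=p,d=d,K=K,T=T); print(n,K.round(1).tolist(),np.linalg.inv(T).round(2).tolist())
E
```

```text
{'time': 0.0, 'joint_positions': array([ 1.04098369e+00,  3.42713555e-01,  1.52501164e+00,  6.96496633e-06,
        1.27537958e+00, -1.45978692e-01]), 'dq': array([ 1.25681916e-03,  1.52890026e-03, -5.32053393e-06, -2.08071393e-04,
        6.55306052e-05,  1.03456022e-04]), 'tau': array([ 1.61944776e-03, -4.31245422e+01, -2.44222802e+01,  7.18597183e-02,
        5.59482677e-02, -2.06335158e-04]), 'tool_pos': array([196.41478527, 486.54952851, 291.55151378]), 'tcp_rot': array([-3.14009758e+00, -2.26544442e-04,  2.75775651e+00]), 'contact_force': array([-0.87556249, -0.10191736, -0.56294079]), 'moment': array([0.0075279 , 0.00539962, 0.00727332]), 'grip_width': 91.97232148821038}
scene [[486.3, 0.0, 284.4], [0.0, 486.3, 212.9], [0.0, 0.0, 1.0]] [[-0.59, 0.69, -0.42, 993.17], [0.81, 0.49, -0.32, 410.98], [-0.01, -0.53, -0.85, 1084.42], [0.0, 0.0, 0.0, 1.0]]
top [[468.1, 0.0, 286.0], [0.0, 468.1, 205.5], [0.0, 0.0, 1.0]] [[-0.02, -1.0, 0.07, 410.3], [-1.0, 0.02, -0.02, 48.32], [0.01, -0.07, -1.0, 1580.59], [0.0, 0.0, 0.0, 1.0]]
```

View pics/scene.png

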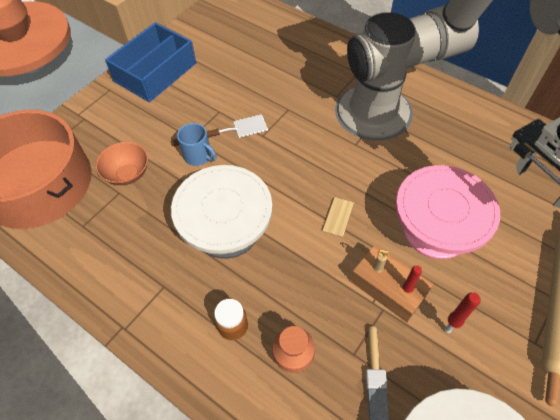

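View pics/top.png

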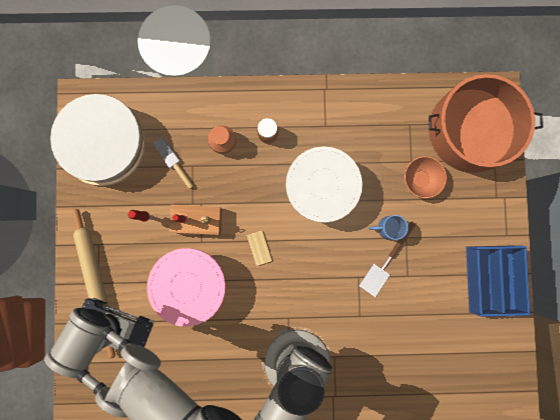

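Scene: the white bat is at scene (222,208) / top (324,184), and the pink look-alike wheel is at scene (447,210). There are two red-handled probes: one standing in the block at scene (412,280) / top (180,218), and one outside the block at scene (465,310) / top (138,215). I'll measure both.

```bash
python3 - <<'E'
from h import *
for n in("scene","top"):
    f=np.load(n+".npz");p,d,K,T=f["p"],f["d"],f["K"],f["T"]; W=pts(d,K,T)
    hsv=cv2.cvtColor(p,cv2.COLOR_BGR2HSV)
    red=(((hsv[...,0]<5)|(hsv[...,0]>172))&(hsv[...,1]>200)&(hsv[...,2]>60)).astype(np.uint8)
    N,L,S,C=cv2.connectedComponentsWithStats(red)
    for i in range(1,N):
        if 30<S[i,4]<2000:
            w=W[(L==i)&(d>0)]; top=w[w[:,2]>w[:,2].max()-8]
            print(n,"red",S[i].tolist(),C[i].round(),"min",w.min(0).round(),"max",w.max(0).round(),"top",top.mean(0).round(1))
    # bat: pale, height ~115
    c={"scene":(222,208),"top":(324,184)}[n]
    m=((hsv[...,1]<60)&(hsv[...,2]>120)&(W[...,2]>105)&(W[...,2]<125)).astype(np.uint8)
    N,L,S,C=cv2.connectedComponentsWithStats(m); i=L[c[1],c[0]]
    w=W[L==i]; 
    cn=max(cv2.findContours((L==i).astype(np.uint8),0,1)[0],key=cv2.contourArea); h=cv2.convexHull(cn)[:,0]
    hw=np.array([world(u,v,115,K,T)[:2] for u,v in h]); A=np.c_[2*hw,np.ones(len(hw))]; s=np.linalg.lstsq(A,(hw**2).sum(1),rcond=None)[0]
    print(n,"bat circ",s[:2].round(1),np.sqrt(s[2]+s[0]**2+s[1]**2).round(1))
    q=np.c_[w[:,:2]-s[:2],np.ones(len(w))]; pl=np.linalg.lstsq(q,w[:,2],rcond=None)[0]; print("plane",pl, "high dir deg",np.degrees(np.arctan2(pl[1],pl[0])),"rim mm",np.hypot(*pl[:2])*120)
    # block top
    m=((abs(W[...,2]-60)<4)&(np.hypot(W[...,0]-W[...,0],0)==0)).astype(np.uint8); 
    N,L,S,C=cv2.connectedComponentsWithStats(m)
    for i in range(1,N):
        if S[i,4]>200:
            w=W[L==i]; r=cv2.minAreaRect(w[:,:2].astype(np.float32)); print(n,"z60",C[i].round(),S[i,4],r)
f=np.load("scene.npz");cv2.imwrite("pics/crop1.png",cv2.resize(f["p"][230:350,340:500],(800,600),interpolation=cv2.INTER_CUBIC))
E
```

```text
scene bat circ [578.4 -91.6] 121.5
plane [ 1.93753842e-03 -2.58536350e-02  1.15917405e+02] high dir deg -85.7141175287501 rim mm 3.111136255653033
scene z60 [392. 280.] 1835 ((475.934814453125, 325.0058898925781), (160.18482971191406, 93.65666198730469), 85.88560485839844)
top bat circ [578.4 -96. ] 119.3
plane [ 4.90250203e-03 -2.45213236e-02  1.14465627e+02] high dir deg -78.69402780708724 rim mm 3.000791502551346
top z60 [195. 220.] 927 ((478.0777587890625, 321.491943359375), (160.6977081298828, 90.11940002441406), 86.06001281738281)
```

View pics/crop1.png

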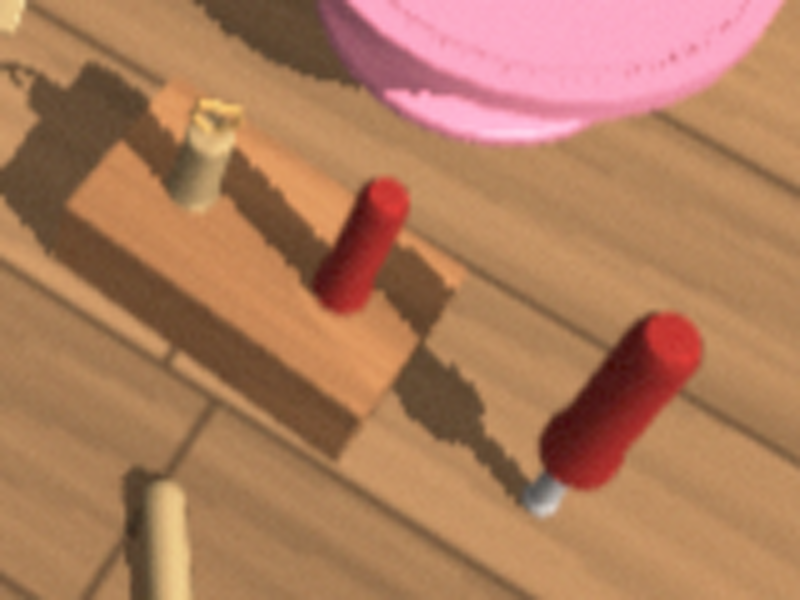

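The crop shows the in-block probe at crop (360,245), slim and seated on its shoulder. The one outside at crop (620,410) is visibly fatter and larger. The task says the probe is in the block, so I'm checking its height and width next. I'm also fixing the red mask.

```bash
python3 - <<'E'
from h import *
for n in("scene","top"):
    f=np.load(n+".npz");p,d,K,T=f["p"],f["d"],f["K"],f["T"]; W=pts(d,K,T)
    b,g,r=[p[...,i].astype(int) for i in range(3)]
    m=((r>80)&(g<0.35*r)&(b<0.45*r)).astype(np.uint8)
    N,L,S,C=cv2.connectedComponentsWithStats(m)
    for i in range(1,N):
        if 25<S[i,4]<3000:
            w=W[(L==i)&(d>0)]; zt=np.percentile(w[:,2],97); t=w[w[:,2]>zt-6]
            mid=w[(w[:,2]>zt-60)&(w[:,2]<zt-15)]
            print(n,S[i].tolist(),C[i].round(),"ztop",zt.round(),"zmin",w[:,2].min().round(),"top",np.median(t,0).round(1),"ext",np.ptp(t,0).round())
            v,u=np.nonzero(L==i)
            if n=="top": print(" mean ray z=160:",world(C[i][0],C[i][1],160,K,T).round(1))
            else: print("minrect", cv2.minAreaRect(np.c_[u,v].astype(np.float32)), "mm/px", (d[L==i].mean()/K[0,0]).round(2))
o=bot.get_obs(); print(o["tool_pos"])
# block-local holes
for c in([475.9,325.0],[478.1,321.5]):
    a=np.radians(86); 
    for s in(-40,40): print(np.round([c[0]+s*np.cos(a+np.pi/2*0-0)*0 , c[1]+s],1), end=" ")
E
```

```text
scene [403, 266, 18, 26, 229] [412. 279.] ztop 162.0 zmin 66.0 top [482.9 365.5 160.6] ext [14. 16. 11.]
minrect ((412.2000427246094, 278.60003662109375), (9.838699340820312, 26.832813262939453), 26.56505012512207) mm/px 2.14
scene [450, 293, 30, 34, 405] [465. 310.] ztop 201.0 zmin 73.0 top [493.8 484.2 199.4] ext [21. 21.  8.]
minrect ((464.9483337402344, 310.1828308105469), (12.789782524108887, 39.18088150024414), 35.753883361816406) mm/px 2.0
top [129, 210, 7, 8, 46] [132. 214.] ztop 204.0 zmin 188.0 top [491.2 479.6 200.4] ext [18. 18.  7.]
 mean ray z=160: [493.7 492.4 160. ]
top [173, 215, 6, 6, 29] [176. 217.] ztop 163.0 zmin 147.0 top [481.6 360.4 159.6] ext [15. 16.  7.]
 mean ray z=160: [480.2 361.1 160. ]
[196.42954801 486.58285335 291.61758197]
[475.9 285. ] [475.9 365. ] [478.1 281.5] [478.1 361.5]
```

The in-block probe has its top at z≈160 and handle about 22 mm wide, which fits 150 mm plus the 10 mm stand. The outside one is about 200 tall, so it's the wrong size. Moving above (480,362) with jaws at 45°, which keeps clear of the pink wheel and the big probe.

Request:
{"api": "carry_out", "payload": {
  "deltas": [
    [[-25,-1,0,0.4],[-55,-2,0,0.8],[-90,-3,0,1.3],[-125,-4,0,1.8],[-160,-5,0,2.3],[-195,-6,0,2.8],[-230,-7,0,3.3],[-260,-8,0,3.8],[-285,-8,0,4.2],[-302,-9,0,4.5],[-310,-9,0,4.6],[-310,-9,0,4.6],[-310,-9,0,4.6]]
  ],
  "fingers": 60
}}

```text
time: 1.4
tool_pos: [479.8, 362.9, 292.1]
tcp_rot: [-3.141, -0.001, 2.357]
contact_force: [-1.1, 0.5, 0.0]
grip_width: 60.2
```

```bash
cat >> h.py <<'E'
def fish(u,v,z,K,T):
    x=np.array([(u-K[0,2])/K[0,0],(v-K[1,2])/K[1,1]]); th=np.hypot(*x); 
    r=np.array([*(x/th*np.sin(th)),np.cos(th)]); Ti=np.linalg.inv(T); d=Ti[:3,:3]@r; o=Ti[:3,3]
    return o+d*(z-o[2])/d[2]
def fproj(P,K,T):
    c=T[:3,:3]@np.array(P)+T[:3,3]; th=np.arctan2(np.hypot(c[0],c[1]),c[2]); s=th/np.hypot(c[0],c[1]); return K[0,2]+K[0,0]*c[0]*s,K[1,2]+K[1,1]*c[1]*s
E
python3 - <<'E'
from h import *
o=bot.get_obs(); print(o["time"],o["tool_pos"],o["tcp_rot"],o["contact_force"],o["joint_positions"].round(2))
p,d,K,T=cap("wrist"); cv2.imwrite("pics/w1.png",p); np.savez("w1.npz",p=p,d=d,K=K,T=T)
print(K, np.linalg.inv(T).round(2)[:3,3])
b,g,r=[p[...,i].astype(int) for i in range(3)]
m=((r>60)&(g<0.35*r)&(b<0.45*r)).astype(np.uint8)
N,L,S,C=cv2.connectedComponentsWithStats(m)
for i in range(1,N):
    if S[i,4]>60: print(S[i].tolist(),C[i].round(),"z160",fish(*C[i],160,K,T).round(1))
print(fproj([480.5,362.5,160],K,T),fproj([480.5,362.5,76],K,T))
E
```

```text
1.4 [479.82983876 362.8532232  292.14491662] [-3.14116763e+00 -5.88770994e-04  2.35744732e+00] [-1.07408538  0.53903724  0.04539588] [ 0.52  0.48  1.3   0.    1.36 -0.27]
[[325.1922621    0.         276.77956595]
 [  0.         325.1922621  207.91747958]
 [  0.           0.           1.        ]] [432.27 410.2  385.34]
[356, 95, 88, 43, 2799] [402. 117.] z160 [488.7 480.5 160. ]
[265, 181, 27, 50, 1112] [278. 206.] z160 [472.7 371.  160. ]
(np.float64(277.4395850645243), np.float64(221.18750441386797)) (np.float64(277.340203197564), np.float64(196.2988158380347))
```

View pics/w1.png

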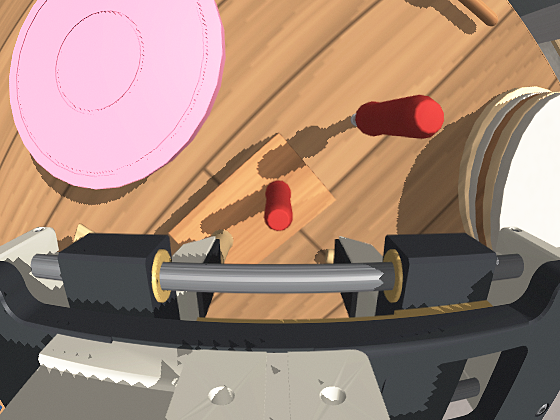

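The wrist view shows the block probe's top disc at about (279,219), within 2 px of my prediction. The pink bat's edge is near the left finger, so I'll check that clearance before descending.

```bash
python3 - <<'E'
from h import *
for n in("scene","top"):
    f=np.load(n+".npz");p,d,K,T=f["p"],f["d"],f["K"],f["T"]; W=pts(d,K,T); h=cv2.cvtColor(p,cv2.COLOR_BGR2HSV)
    m=(h[...,0]>150)&(h[...,0]<172)&(h[...,1]>50)&(W[...,2]>100)&(W[...,2]<135)
    c,r=cv2.minEnclosingCircle(W[m][:,:2].astype(np.float32)); print(n,c,r,np.median(W[m][:,2]))
    for a in (0,15,30,45,60,75,90,105,120,135,150,165):
        u=np.array([np.cos(np.radians(a)),np.sin(np.radians(a))]); print(a,[round(float(np.hypot(*(np.array([480.5,363])+s*t*u-c))-r)) for s in(-1,1) for t in (25,49)],end=" ")
E
```

```text
scene (267.1253356933594, 343.747314453125) 118.70834350585938 117.2624445129008
0 [71, 47, 120, 144] 15 [71, 47, 120, 144] 30 [73, 52, 118, 141] 45 [77, 61, 115, 135] 60 [82, 72, 111, 127] 75 [88, 84, 105, 117] 90 [95, 97, 99, 105] 105 [101, 109, 93, 93] 120 [107, 120, 86, 80] 135 [112, 130, 80, 68] 150 [116, 137, 76, 58] 165 [119, 142, 72, 50] top (266.70660400390625, 340.63653564453125) 119.23767852783203 114.57048865062472
0 [71, 47, 121, 145] 15 [71, 48, 120, 144] 30 [73, 52, 119, 141] 45 [77, 60, 116, 136] 60 [82, 71, 111, 128] 75 [88, 83, 106, 118] 90 [95, 96, 100, 106] 105 [101, 109, 93, 94] 120 [107, 120, 87, 81] 135 [112, 130, 81, 69] 150 [116, 137, 76, 58] 165 [119, 142, 73, 51]
```

Clearance is ample at 60 mm or more, so I'll descend and grip with the grasp point about 115 mm above the tip.

Request:
{"api": "carry_out", "payload": {
  "deltas": [
    [[0,0.5,15,0],[0,1,35,0],[0,1,60,0],[0,1,85,0],[0,1,103,0],[0,1,114,0],[0,1,120,0],[0,1,120,0],[0,1,120,0]]
  ]
}}

```text
time: 2.35
tool_pos: [481.6, 363.5, 173.2]
tcp_rot: [3.14, 0.0, 2.357]
contact_force: [0.1, 0.1, -0.6]
grip_width: 59.7
```

Request:
{"api": "carry_out", "payload": {
  "deltas": [
    [[0,0,0,0],[0,0,0,0],[0,0,0,0],[0,0,0,0],[0,0,0,0],[0,0,0,0],[0,0,0,0],[0,0,0,0]]
  ],
  "fingers": 5
}}

```text
time: 3.15
tool_pos: [481.4, 363.1, 172.3]
tcp_rot: [3.141, -0.0, 2.356]
contact_force: [-0.5, 0.2, 0.3]
grip_width: 21.6
```

Gripped at 21.6 mm, which matches the 22 mm handle. Lifting straight up.

Request:
{"api": "carry_out", "payload": {
  "deltas": [
    [[0,0,-5,0],[0,0,-15,0],[0,0,-30,0],[0,0,-48,0],[0,0,-68,0],[0,0,-90,0],[0,0,-112,0],[0,0,-130,0],[0,0,-143,0],[0,0,-150,0],[0,0,-150,0],[0,0,-150,0],[0,0,-150,0]]
  ]
}}

```text
time: 4.45
tool_pos: [481.1, 362.9, 321.3]
tcp_rot: [-3.14, -0.0, 2.356]
contact_force: [0.2, -0.7, -1.5]
grip_width: 20.9
```

```bash
python3 - <<'E'
from h import *
o=bot.get_obs(); print(o["time"],o["tool_pos"],o["tcp_rot"],o["contact_force"],o["grip_width"])
ims=[]
for n in("scene","wrist"):
    p,d,K,T=cap(n); np.savez("lift_"+n+".npz",p=p,d=d,K=K,T=T); ims.append(p)
    t=o["tool_pos"]
    if n=="scene":
        for z in (0,66,150):
            P=np.array([t[0],t[1],t[2]-162+z]); c=T[:3,:3]@P+T[:3,3]; print(z,(K@(c/c[2]))[:2].round())
cv2.imwrite("pics/lift.png",np.hstack([cv2.resize(ims[0][130:330,330:530],(400,400)),cv2.resize(ims[1][:300,130:430],(400,400))]))
E
```

```text
4.45 [481.10504655 362.93897002 321.31420771] [-3.13994457e+00 -4.83272084e-04  2.35632238e+00] [ 0.15867173 -0.74072541 -1.52670169] 20.90379478424078
0 [416. 269.]
66 [423. 254.]
150 [433. 233.]
```

View pics/lift.png

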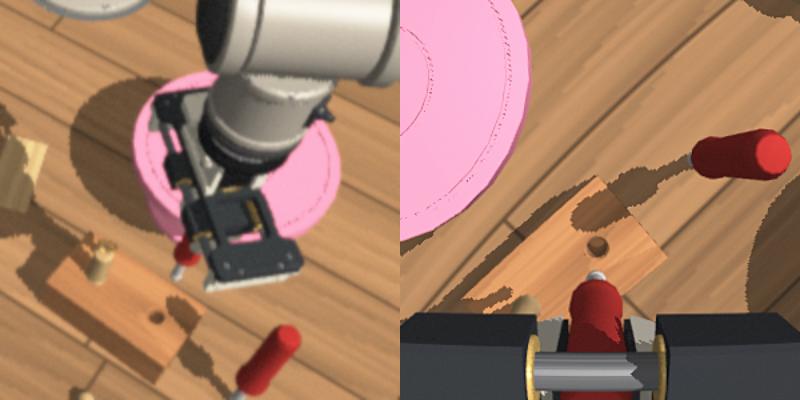

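The probe is upright in the hand, with its tip seen at scene (418,267) against (416,269) predicted. The hole is empty and nothing else moved. Traveling to the first touch point at 340°, r=105.

Request:
{"api": "carry_out", "payload": {
  "deltas": [
    [[-10,-4,0,0],[-30,-13,0,0],[-60,-26,0,0],[-95,-41,0,0],[-130,-56,0,0],[-165,-71,0,0],[-200,-86,0,0],[-235,-101,0,0],[-270,-116,0,0],[-305,-132,0,0],[-340,-147,0,0],[-375,-162,0,0],[-410,-177,0,0],[-440,-190,0,0],[-463,-200,0,0],[-479,-207,0,0],[-487,-210,0,0],[-487,-210,0,0]]
  ]
}}

```text
time: 6.35
tool_pos: [677.2, -131.1, 321.5]
tcp_rot: [-3.141, -0.001, 2.355]
contact_force: [-0.3, -0.1, -1.4]
grip_width: 21.0
```

Request:
{"api": "carry_out", "payload": {
  "deltas": [
    [[0,0,8,0],[0,0,20,0],[0,0,29,0],[0,0,34,0],[0,0,36,0],[0,0,36,0],[0,0,36,0]]
  ]
}}

```text
time: 7.05
tool_pos: [677.5, -129.7, 286.6]
tcp_rot: [3.141, 0.001, 2.356]
contact_force: [0.0, -0.4, -1.2]
grip_width: 21.3
```

```bash
python3 - <<'E'
from h import *
F=[]
for i in range(4):
    o=bot.get_obs(); F.append(o["contact_force"]); p,d,K,T=cap("scene")
print(o["time"],o["tool_pos"],o["tcp_rot"],o["joint_positions"].round(2)); print(np.array(F).round(2))
b=np.load("scene.npz")["d"]
np.savez("near.npz",p=p,d=d,K=K,T=T)
cv2.imwrite("pics/near.png",cv2.resize(p[130:280,140:340],(800,600)))
E
```

```text
7.2 [ 677.43194633 -129.77676366  286.69383558] [3.14111027e+00 7.75364146e-04 2.35629960e+00] [-0.3   0.66  1.    0.    1.47 -1.09]
[[ 0.05 -0.43 -1.21]
 [-0.15  0.74 -0.59]
 [-0.    0.27 -1.17]
 [-0.55  0.46 -1.05]]
```

View pics/near.png

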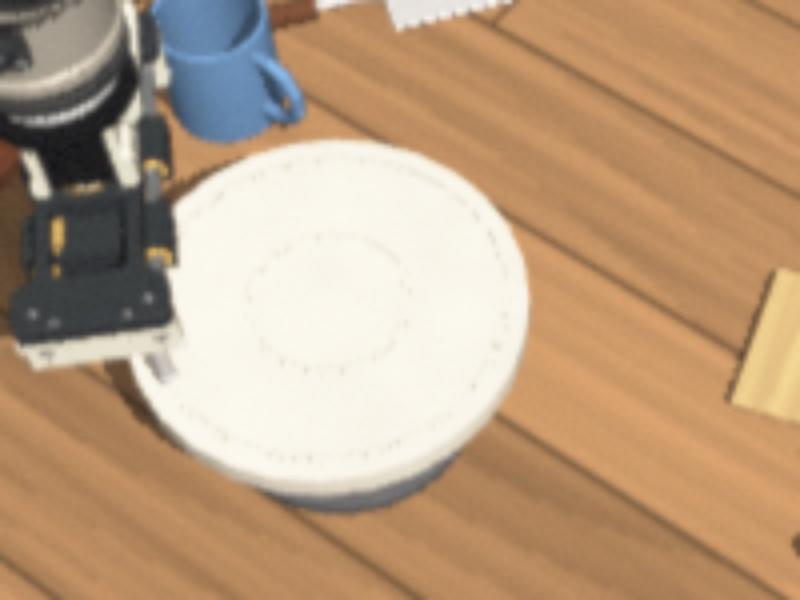

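The tip is over the rim at crop (165,370), and Fz baseline is about −1.1 N. Feeling down carefully for the first touch.

Request:
{"api": "carry_out", "payload": {
  "deltas": [
    [[0,0,3,0],[0,0,5.5,0],[0,0,7,0],[0,0,7,0],[0,0,7,0]]
  ]
}}

```text
time: 7.75
tool_pos: [677.3, -129.7, 279.2]
tcp_rot: [3.142, -0.0, 2.356]
contact_force: [0.4, -0.3, -0.0]
grip_width: 21.3
```

Request:
{"api": "carry_out", "payload": {
  "deltas": [
    [[0,0,0.5,0],[0,0,0.7,0],[0,0,0.7,0],[0,0,0.7,0]]
  ]
}}

```text
time: 8.15
tool_pos: [677.3, -129.7, 278.6]
tcp_rot: [3.141, 0.0, 2.356]
contact_force: [0.4, 0.5, -0.8]
grip_width: 21.2
```

Request:
{"api": "carry_out", "payload": {
  "deltas": [
    [[0,0,0.5,0],[0,0,0.7,0],[0,0,0.7,0],[0,0,0.7,0]]
  ]
}}

```text
time: 8.55
tool_pos: [677.4, -129.7, 278.0]
tcp_rot: [3.141, 0.0, 2.356]
contact_force: [-0.0, 1.1, 0.6]
grip_width: 21.3
```

Request:
{"api": "carry_out", "payload": {
  "deltas": [
    [[0,0,0.5,0],[0,0,0.5,0],[0,0,0.5,0],[0,0,0.5,0]]
  ]
}}

```text
time: 8.95
tool_pos: [677.4, -129.7, 277.5]
tcp_rot: [3.141, 0.0, 2.356]
contact_force: [-0.0, -0.0, 1.6]
grip_width: 21.1
```

```bash
cat >> h.py <<'E'
def feel():
    S=[]
    for i in range(4):
        o=bot.get_obs(); S.append([*o["tool_pos"],o["contact_force"][2]]); bot.capture("top")
    S=np.array(S); m=S.mean(0); F=m[3]+1.05
    print(round(o["time"],2),m.round(2),"F",round(F,2),"surf(TCP)",round(m[2]+F/4,2), "gw",round(o["grip_width"],1))
E
python3 -c "
from h import *
feel()"
```

```text
9.1 [ 677.35 -129.73  277.44    1.62] F 2.67 surf(TCP) 278.11 gw 21.5
```

Request:
{"api": "carry_out", "payload": {
  "deltas": [
    [[0,0,-4,0],[3,2,-8,0],[14,10,-8,0],[32,22,-8,0],[52,36,-8,0],[70,49,-8,0],[82,57,-8,0],[86,60,-8,0],[86,60,-6,0],[86,60,-3,0],[86,60,-0.5,0],[86,60,1,0],[86,60,1.7,0],[86,60,2.2,0],[86,60,2.2,0],[86,60,2.2,0]]
  ]
}}

```text
time: 10.75
tool_pos: [659.0, -26.6, 275.3]
tcp_rot: [3.141, 0.0, 2.356]
contact_force: [-0.5, -0.2, 0.5]
grip_width: 21.0
```

```bash
python3 -c "
from h import *
feel()"
```

```text
10.9 [ 6.5898e+02 -2.6530e+01  2.7530e+02  4.2000e-01] F 1.47 surf(TCP) 275.67 gw 21.2
```

Request:
{"api": "carry_out", "payload": {
  "deltas": [
    [[0,0,-4,0],[3,-1,-8,0],[15,-7,-8,0],[35,-16,-8,0],[58,-27,-8,0],[78,-36,-8,0],[91,-42,-8,0],[95,-44,-8,0],[95,-44,-6,0],[95,-44,-3,0],[95,-44,-0.5,0],[95,-44,0.7,0],[95,-44,1.5,0],[95,-44,1.5,0],[95,-44,1.5,0]]
  ]
}}

```text
time: 12.45
tool_pos: [560.8, 9.5, 273.8]
tcp_rot: [3.141, 0.0, 2.356]
contact_force: [0.4, 0.3, 0.9]
grip_width: 21.6
```

```bash
python3 -c "
from h import *
feel()"
```

```text
12.6 [560.76   9.48 273.76   0.75] F 1.8 surf(TCP) 274.21 gw 21.1
```

Request:
{"api": "carry_out", "payload": {
  "deltas": [
    [[0,0,-5,0],[0,-3,-10,0],[1,-17,-10,0],[3,-40,-10,0],[6,-65,-10,0],[8,-87,-10,0],[9,-101,-10,0],[9,-105,-10,0],[9,-105,-8,0],[9,-105,-5.5,0],[9,-105,-3.2,0],[9,-105,-2,0],[9,-105,-1.5,0],[9,-105,-1.5,0],[9,-105,-1.5,0]]
  ]
}}

```text
time: 14.15
tool_pos: [480.1, -58.2, 275.2]
tcp_rot: [3.141, 0.0, 2.357]
contact_force: [0.2, -0.1, -0.7]
grip_width: 20.9
```

```bash
python3 -c "
from h import *
feel()"
```

```text
14.3 [ 4.8010e+02 -5.8250e+01  2.7519e+02  2.1000e-01] F 1.26 surf(TCP) 275.5 gw 21.3
```

Request:
{"api": "carry_out", "payload": {
  "deltas": [
    [[0,0,-6,0],[-3,-2,-12,0],[-14,-10,-12,0],[-32,-22,-12,0],[-52,-36,-12,0],[-70,-49,-12,0],[-82,-57,-12,0],[-86,-60,-12,0],[-86,-60,-10,0],[-86,-60,-7,0],[-86,-60,-4.5,0],[-86,-60,-3.2,0],[-86,-60,-2.6,0],[-86,-60,-2.6,0],[-86,-60,-2.6,0]]
  ]
}}

```text
time: 15.85
tool_pos: [498.5, -161.3, 277.9]
tcp_rot: [3.141, 0.0, 2.357]
contact_force: [-0.3, 0.2, -0.4]
grip_width: 21.5
```

```bash
python3 -c "
from h import *
feel()"
```

```text
16.0 [ 4.9848e+02 -1.6145e+02  2.7785e+02  9.0000e-02] F 1.14 surf(TCP) 278.14 gw 21.4
```

Request:
{"api": "carry_out", "payload": {
  "deltas": [
    [[0,0,-5,0],[-3,1,-10,0],[-15,7,-10,0],[-35,16,-10,0],[-58,27,-10,0],[-78,36,-10,0],[-91,42,-10,0],[-95,44,-10,0],[-95,44,-8,0],[-95,44,-5.5,0],[-95,44,-3,0],[-95,44,-1.7,0],[-95,44,-1.1,0],[-95,44,-1.1,0],[-95,44,-1.1,0]]
  ]
}}

```text
time: 17.55
tool_pos: [596.6, -197.6, 279.1]
tcp_rot: [3.142, 0.0, 2.356]
contact_force: [-1.5, -0.3, 0.4]
grip_width: 21.6
```

```bash
python3 -c "
from h import *
feel()
a=np.radians([340,40,100,160,220]);z=[278.11,275.67,274.21,275.5,278.14]
s=np.linalg.lstsq(np.c_[np.cos(a),np.sin(a),np.ones(5)],z,rcond=None)[0];print(s,np.degrees(np.arctan2(s[1],s[0])),np.hypot(*s[:2]))"
```

```text
17.7 [ 5.9664e+02 -1.9757e+02  2.7904e+02  5.2000e-01] F 1.57 surf(TCP) 279.43 gw 21.3
[  0.48897048  -2.54035148 276.84333333] -79.1048738533896 2.5869823690505043
```

All six touches agree: the high side is at −79° (281°), about 2.6 mm up at r=105, which is 3 mm at the rim. The tip is there now, so I'll press in stages.

Request:
{"api": "carry_out", "payload": {
  "deltas": [
    [[0,0,0.4,0],[0,0,0.8,0],[0,0,1.2,0],[0,0,1.6,0],[0,0,2.0,0],[0,0,2.4,0],[0,0,2.8,0],[0,0,3.2,0],[0,0,3.6,0],[0,0,3.6,0],[0,0,3.6,0]]
  ]
}}

```text
time: 18.85
tool_pos: [596.8, -197.7, 276.4]
tcp_rot: [3.141, 0.002, 2.356]
contact_force: [-1.4, 1.4, 9.0]
grip_width: 21.0
```

```bash
python3 -c "
from h import *
feel()"
```

```text
19.0 [ 596.86 -197.73  276.39    8.56] F 9.61 surf(TCP) 278.79 gw 21.0
```

Request:
{"api": "carry_out", "payload": {
  "deltas": [
    [[0,0,0.4,0],[0,0,0.8,0],[0,0,1.2,0],[0,0,1.6,0],[0,0,2,0],[0,0,2,0],[0,0,2,0]]
  ]
}}

```text
time: 19.75
tool_pos: [596.9, -197.9, 274.5]
tcp_rot: [3.141, 0.002, 2.356]
contact_force: [-2.5, -0.3, 8.7]
grip_width: 21.6
```

```bash
python3 -c "
from h import *
feel()"
```

```text
19.9 [ 596.89 -197.88  274.48    8.83] F 9.88 surf(TCP) 276.95 gw 21.5
```

Request:
{"api": "carry_out", "payload": {
  "deltas": [
    [[0,0,0.4,0],[0,0,0.8,0],[0,0,1.2,0],[0,0,1.5,0],[0,0,1.5,0],[0,0,1.5,0]]
  ]
}}

```text
time: 20.55
tool_pos: [596.9, -198.0, 273.2]
tcp_rot: [3.141, 0.002, 2.356]
contact_force: [-2.6, 0.8, 8.9]
grip_width: 21.8
```

```bash
python3 -c "
from h import *
feel()"
```

```text
20.7 [ 596.92 -197.97  273.23    9.62] F 10.67 surf(TCP) 275.89 gw 21.5
```

Request:
{"api": "carry_out", "payload": {
  "deltas": [
    [[0,0,0.4,0],[0,0,0.8,0],[0,0,1,0],[0,0,1,0],[0,0,1,0]]
  ]
}}

```text
time: 21.25
tool_pos: [597.0, -198.0, 272.6]
tcp_rot: [3.141, 0.003, 2.356]
contact_force: [-3.4, 0.3, 10.6]
grip_width: 21.6
```

```bash
python3 -c "
from h import *
feel()
p,d,K,T=cap('scene'); np.savez('press.npz',p=p,d=d,K=K,T=T); cv2.imwrite('pics/press.png',cv2.resize(p[130:280,140:340],(800,600)))"
```

```text
21.4 [ 596.97 -197.99  272.6    11.21] F 12.26 surf(TCP) 275.66 gw 21.3
```

Request:
{"api": "carry_out", "payload": {
  "deltas": [
    [[0,0,0.4,0],[0,0,0.8,0],[0,0,1.2,0],[0,0,1.5,0],[0,0,1.5,0],[0,0,1.5,0]]
  ]
}}

```text
time: 22.1
tool_pos: [597.0, -198.1, 271.6]
tcp_rot: [3.141, 0.004, 2.356]
contact_force: [-3.4, -0.1, 13.8]
grip_width: 21.2
```

```bash
python3 -c "
from h import *
feel()"
```

```text
22.25 [ 597.03 -198.07  271.65   13.95] F 15.0 surf(TCP) 275.4 gw 21.4
```

Request:
{"api": "carry_out", "payload": {
  "deltas": [
    [[0,0,0.4,0],[0,0,0.8,0],[0,0,1,0],[0,0,1,0],[0,0,1,0]]
  ]
}}

```text
time: 22.8
tool_pos: [597.1, -198.1, 271.0]
tcp_rot: [3.141, 0.004, 2.356]
contact_force: [-4.1, 0.1, 14.3]
grip_width: 21.7
```

```bash
python3 -c "
from h import *
feel()"
```

```text
22.95 [ 597.08 -198.09  271.02   15.33] F 16.38 surf(TCP) 275.12 gw 21.6
```

Reached 16.4 N with the force climbing, so the stop is reached. Releasing and checking the level with depth.

Request:
{"api": "carry_out", "payload": {
  "deltas": [
    [[0,0,-1.5,0],[0,0,-4,0],[0,0,-8,0],[0,0,-14,0],[0,0,-19,0],[0,0,-22,0],[0,0,-22,0],[0,0,-22,0]]
  ]
}}

```text
time: 23.8
tool_pos: [596.7, -197.6, 289.9]
tcp_rot: [-3.142, -0.0, 2.356]
contact_force: [0.2, -0.2, -0.8]
grip_width: 21.2
```

```bash
cat > plane.py <<'E'
from h import *
feel()
for n in("scene","top"):
    p,d,K,T=cap(n); W=pts(d,K,T); np.savez("after_"+n+".npz",p=p,d=d,K=K,T=T)
    hsv=cv2.cvtColor(p,cv2.COLOR_BGR2HSV)
    for src in ("now","start"):
        V=W if src=="now" else pts(*(np.load(n+".npz")[k] for k in "dKT"))
        m=(hsv[...,1]<60)&(hsv[...,2]>120)&(abs(V[...,2]-115)<7)&(np.hypot(V[...,0]-578.4,V[...,1]+94)<112)
        w=V[m]; q=np.c_[w[:,:2]-[578.4,-94],np.ones(len(w))]; s=np.linalg.lstsq(q,w[:,2],rcond=None)[0]
        print(n,src,len(w),"dx,dy rim mm",(s[:2]*120).round(2),"z",s[2].round(2))
E
python3 plane.py
```

```text
23.95 [ 596.65 -197.55  289.85   -1.01] F 0.04 surf(TCP) 289.86 gw 21.0
scene now 5785 dx,dy rim mm [-0.31  0.51] z 116.05
scene start 5846 dx,dy rim mm [ 0.51 -2.87] z 116.06
top now 3120 dx,dy rim mm [0.12 0.32] z 114.46
top start 3555 dx,dy rim mm [ 0.42 -2.41] z 114.55
```

Depth says level: residual 0.3–0.5 mm, the same size as its bias at the start. Confirming with light touches at 280°, 100° and 160°.

Request:
{"api": "carry_out", "payload": {
  "deltas": [
    [[0,0,3,0],[0,0,7,0],[0,0,10,0],[0,0,12,0],[0,0,13,0],[0,0,13.7,0],[0,0,13.7,0],[0,0,13.7,0]]
  ]
}}

```text
time: 24.9
tool_pos: [596.8, -197.6, 276.7]
tcp_rot: [3.141, 0.0, 2.356]
contact_force: [0.3, 0.1, -0.3]
grip_width: 21.3
```

```bash
python3 -c "
from h import *
feel()"
```

```text
25.05 [ 596.75 -197.62  276.65   -0.65] F 0.4 surf(TCP) 276.75 gw 21.0
```

Request:
{"api": "carry_out", "payload": {
  "deltas": [
    [[0,0,-5,0],[3,2,-10,0],[15,10,-10,0],[40,28,-10,0],[70,49,-10,0],[100,70,-10,0],[130,91,-10,0],[155,108,-10,0],[168,118,-10,0],[172,120,-10,0],[172,120,-7,0],[172,120,-4,0],[172,120,-2,0],[172,120,-0.5,0],[172,120,0.3,0],[172,120,0.3,0],[172,120,0.3,0]]
  ]
}}

```text
time: 26.8
tool_pos: [560.0, 8.5, 276.5]
tcp_rot: [3.141, 0.001, 2.356]
contact_force: [-1.0, -1.1, 1.2]
grip_width: 21.2
```

```bash
python3 -c "
from h import *
feel()"
```

```text
26.95 [560.02   8.64 276.44   1.22] F 2.27 surf(TCP) 277.01 gw 21.5
```

Level within about 0.2 mm: 276.75 at 280° against 277.0 at 100°, where they were 5.2 mm apart before. Now returning the probe; summed moves give +306, +195 in the tool axes.

Request:
{"api": "carry_out", "payload": {
  "deltas": [
    [[0,0,-6,0],[0,0,-18,0],[0,0,-32,0],[0,0,-42,0],[6,4,-46,0],[20,13,-46,0],[45,29,-46,0],[75,48,-46,0],[108,69,-46,0],[140,89,-46,0],[172,110,-46,0],[204,130,-46,0],[235,150,-46,0],[262,167,-46,0],[284,181,-46,0],[298,190,-46,0],[305,194,-46,0],[306,195,-46,0],[306,195,-46,0],[306,195,-46,0]]
  ]
}}

```text
time: 29.0
tool_pos: [481.8, 362.1, 322.3]
tcp_rot: [-3.141, 0.0, 2.355]
contact_force: [-0.2, 0.2, -1.8]
grip_width: 20.9
```

```bash
python3 - <<'E'
from h import *
feel(); o=bot.get_obs(); print(o["tool_pos"],o["tcp_rot"])
a=np.load("lift_wrist.npz")["p"]; p,d,K,T=cap("wrist"); 
cv2.imwrite("pics/ret.png",np.hstack([cv2.resize(x[120:290,190:360],(400,400)) for x in(a,p)]))
E
```

```text
29.15 [481.78 362.2  322.33  -1.49] F -0.44 surf(TCP) 322.22 gw 21.3
[481.6763053  362.45203225 322.36346473] [3.14143213e+00 7.85649212e-05 2.35530334e+00]
```

View pics/ret.png

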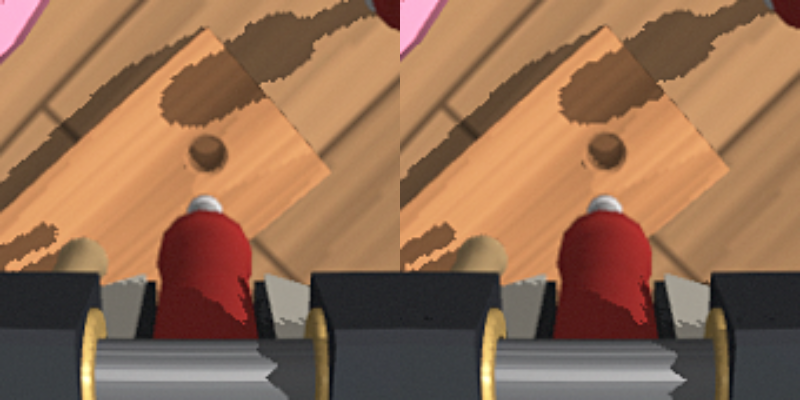

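The two views (left after pick, right now) match: tip at (205,203)/(605,203) and hole at (206,152)/(606,150). So the probe is unshifted in the grip. Inserting.

Request:
{"api": "carry_out", "payload": {
  "deltas": [
    [[0,0,10,0],[0,0,28,0],[0,0,50,0],[0,0,70,0],[0,0,84,0],[0,0,92,0],[0,0,98,0],[0,0,104,0],[0,0,110,0],[0,0,116,0],[0,0,122,0],[0,0,128,0],[0,0,133,0],[0,0,137,0],[0,0,140,0],[0,0,140,0]]
  ]
}}

```text
time: 30.85
tool_pos: [481.2, 363.0, 181.8]
tcp_rot: [-3.141, -0.0, 2.356]
contact_force: [-0.7, -0.1, -0.8]
grip_width: 21.3
```

Request:
{"api": "carry_out", "payload": {
  "deltas": [
    [[0,0,2,0],[0,0,4,0],[0,0,6,0],[0,0,8,0],[0,0,9,0],[0,0,9.4,0],[0,0,9.4,0],[0,0,9.4,0]]
  ]
}}

```text
time: 31.65
tool_pos: [481.4, 363.1, 172.9]
tcp_rot: [3.141, 0.0, 2.356]
contact_force: [0.4, -1.0, -0.6]
grip_width: 21.3
```

Seated with no jam force. Opening to 60, then rising.

Request:
{"api": "carry_out", "payload": {
  "deltas": [
    [[0,0,0,0],[0,0,0,0],[0,0,0,0],[0,0,0,0],[0,0,0,0],[0,0,0,0],[0,0,0,0]]
  ],
  "fingers": 60
}}

```text
time: 32.35
tool_pos: [481.4, 363.1, 172.8]
tcp_rot: [3.141, -0.0, 2.356]
contact_force: [-0.0, 0.5, -0.0]
grip_width: 60.1
```

Request:
{"api": "carry_out", "payload": {
  "deltas": [
    [[0,0,-5,0],[0,0,-15,0],[0,0,-35,0],[0,0,-60,0],[0,0,-85,0],[0,0,-105,0],[0,0,-120,0],[0,0,-130,0],[0,0,-130,0],[0,0,-130,0],[0,0,-130,0]]
  ]
}}

```text
time: 33.45
tool_pos: [481.1, 362.9, 301.8]
tcp_rot: [-3.14, -0.001, 2.356]
contact_force: [0.4, -0.3, 0.2]
grip_width: 59.9
```

```bash
python3 plane.py; python3 - <<'E'
from h import *
p,d,K,T=cap("scene"); q,_,_,_=cap("wrist")
a=np.load("scene.npz")["p"]
cv2.imwrite("pics/final.png",np.hstack([cv2.resize(p,(440,330)),cv2.resize(q[60:300,120:440],(440,330))])[:, :800])
E
```

```text
33.6 [481.13 362.97 301.88   0.  ] F 1.05 surf(TCP) 302.15 gw 59.6
scene now 5802 dx,dy rim mm [-0.24  0.55] z 116.01
scene start 5846 dx,dy rim mm [ 0.51 -2.87] z 116.06
top now 3795 dx,dy rim mm [-0.26  0.29] z 114.55
top start 3722 dx,dy rim mm [ 0.46 -2.46] z 114.56
```

View pics/final.png

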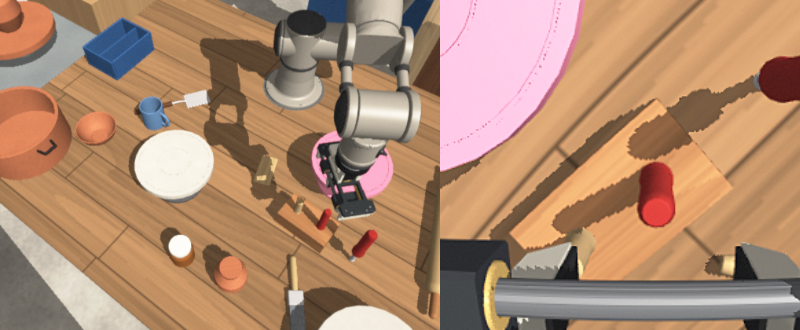

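The picture shows the probe upright and seated in its hole (wrist view (657,195)), with the gripper clear and everything else where it stood. Handing in.

```bash
python3 -c "
from plant import bot
print(bot.close_job())"
```

```text
the job is handed in; nothing more can be done
None
```

The bat now sits level, the probe is back upright in its own hole, and the job was handed in at about 34 s.

- **Feeling:** I touched six points round the rim at radius 105 mm, each under 3 N. They put the high side at about −79° in world axes, standing about 3 mm high at the rim.
- **Pressing:** I pressed there in stages. The bat began to turn at about 10 N, the force then climbed, and I stopped at a reading of about 16.4 N. The force reading is noisy by about half a newton. I pressed hard nowhere else.
- **Level check by touch:** Light touches at 280° and 100° agree to about 0.25 mm, where they were 5.2 mm apart before. I planned a third check touch at 160° but did not make it.
- **Level check by camera:** Depth still shows 0.3–0.5 mm of tilt at the rim, now the opposite way. The cameras read the starting tilt low by about the same amount, so I took this as camera bias.
- **Odd reading:** At full force the tip sank about 1.7 mm further than the stated mount stiffness predicts. The touches after release showed no lasting shift.
- **Surroundings:** In the final pictures the gripper is clear, and the loop tool, the larger probe, the pink wheel and the bystanders look unmoved.

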